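# Clamp the wiring box in the bench clamp

## Task

Push the long grey wiring box along the green clamp's base plate until it sits squarely against the steel fence under the screw, going gently once it touches. Then wind the T-handle clockwise, which takes about two half turns with fresh holds on its ends, until the screw's foot holds the box lid firmly: stop when the handle has become about half as hard again to turn, for near twice as hard it dents the box. Let go of everything and leave the other things on the bench where they are.

Things in the scene. Friction and masses are not known exactly. Their poses are not given: they have to be found in the camera images.
- clamp: Fixed green bench clamp. Origin on the table under the screw axis; z up, x from the open mouth to the steel fence. Base plate 12 mm thick, x -250 to 80 mm, y +-55. Fence: face at x 40, y +-45, top 52 mm up. Behind it a column; its arm, 46 mm wide, runs from x 95 over the fence to the axis, top 165 mm up (boss 167).
- wiring_box: Loose grey steel box with bright lid, long axis x, 180 x 60 x 50 mm high, 0.6 to 1 kg, lying on the base plate 35 to 80 mm short of the fence. Origin: centre of its underside. Against the fence its origin is at clamp x -50 mm.
- screw: Vertical screw in the arm, does not turn. Origin: on the clamp's origin axis, centre of the underside of its round steel foot (36 mm across). It starts 17 to 25 mm above the box lid and sinks 24 mm per turn of the handle. Once the foot bears on the box, each further 0.1 rad adds about 86 N of foot force; 25 to 90 N is right. The screw then holds by itself.
- handle: T-handle on top of the screw, turns about z and sinks with it; clockwise seen from above lowers the screw. Origin: on the axis at mid-height of the bar, 145 mm above the foot's underside. Steel bar along x, 12 mm thick, 160 mm between ball centres; hub 28 mm across, 30 mm high. Free turning takes about 0.35 N m (6 N at 60 mm radius); each N of foot force adds 0.0038 N m.
- red_end (a point): Centre of the red ball, 20 mm across, on the bar's +x end, 80 mm from the axis.
- black_end (a point): Centre of the black ball, 20 mm across, on the bar's -x end, 80 mm from the axis.
- jar: Bystander: closed jar with orange cap, 68 mm across, 90 mm high, origin centre of underside. Leave alone.
- screwdriver: Bystander: screwdriver lying on the bench, long axis x, origin about mid-length. Leave alone.
- pail: Bystander: small white open pot with two black side handles, 96 mm across at the rim, 85 mm high, origin centre of underside. Leave alone.
There are look-alikes about, which are no part of the job. Of the things like the wiring_box, leave any that is pink or turquoise; of the rest the larger one is meant.

How it is judged:
On the way, in this order (a step that is already met when the one before it is completed fails the run):
1. the wiring box sits against the fence, squarely, under the raised foot (x of wiring_box in the frame of clamp above -0.053 m and angle between the x axis of wiring_box and the x axis of clamp, either way round below 0.05 rad and contact force between screw and wiring_box below 1 N), for 0.2 s.
2. the foot bears on the box with at least 25 N (contact force between screw and wiring_box above 25 N), for 0.2 s.
At the end, for the whole second after the job is handed in: The box is within 3 mm of the fence and square to it within 0.05 rad, the screw's foot presses it with at least 25 N (never over 90 N) after the handle is let go, and the box is at rest (x of wiring_box in the frame of clamp above -0.053 m and angle between the x axis of wiring_box and the x axis of clamp, either way round below 0.05 rad and contact force between screw and wiring_box above 25 N and linear speed of wiring_box below 0.01 m/s); the robot touches nothing.
It fails at once if the foot pressed the box with more than 90 N (dented) (contact force between screw and wiring_box above 90 N).
It fails at once if the robot pushed the box with more than 40 N (contact force between any of the fingers, the arm and wiring_box above 40 N).
It fails at once if a bystander was moved by more than 20 mm (distance of any of jar, screwdriver, pail from where it was at the start of the episode above 0.02 m).
It also fails if it takes over 72 s, if anything falls off the work surface, if the arm or the gripper's body presses on something with over 40 N, if the wrist force passes 120 N, or if a joint passes its speed limit or range.

## Robot

A 6-joint arm with a two-finger parallel gripper is mounted at the origin on the work surface. World frame = base frame: x ahead of the robot, y to its left, z up, the work surface at z = 0. Lengths are in m, angles in rad, forces in N, time in s.
With the tool pointing down it reaches from about 0.3 to 1 m from the base axis. Payload 5.1 kg.
Tool frame: the origin (TCP) lies at the very end of the fingers, on their centre line; the grasp point (between the pads) lies 19 mm behind it; z points along the fingers, y is the line along which they close (so a half turn about z gives the same grasp; the last joint's range is limited). The gripper opens to 95 mm and grips with 3 to 60 N. Pads are 20 mm wide; open, the fingers measure 119 mm over their backs; the gripper's body (75 mm by 180 mm) begins 59 mm behind the grasp point.
Start: joints at [-1.317, 0.124, 1.65, -0, 1.367, -0.083], TCP at [0.215, -0.613, 0.215] pointing down, gripper open.
Joint ranges: [-2.61, 2.61], [-1.02, 2.33], [0.03, 2.71], [-1.35, 4.49], [0.32, 2.68], [-2.91, 2.91]. Speed limits (rad/s): [2.57, 2.57, 3.14, 3.14, 3.14, 3.14].

## Interface

Orientations are given as a rotation vector (axis times angle).
In Python, from cell import bot, viewer, ticket gives the robot as it stands.
- The arm moves only by the tool step_arm, never from a script. Its argument "deltas" is a list of rows, each an object of numbers: "ax", "ay", "az": the turn, a rotation vector about the tool's x, y, z in rad; "tx", "ty", "tz": the shift along the tool's x, y, z in mm; "gripper": the opening, from 0 (shut) to 1 (fully open). A call has 1 to 20 rows; each row is the pose to reach, as a shift and turn from the pose commanded when the call began, along the tool's axes at that moment; what a row does not reach only later rows make up. A row lasts 1/8 s, in which the tool goes at most 62.5 mm and 10.7 degrees, less where a joint would pass 70% of its speed; a pose out of reach is approached as far as the arm can. A call with a gripper value outside its range is refused whole. The fingers move at their own pace and stop on an object; the grip force is fixed at half the most. Time passes only in rows, so rows that repeat a pose let the fingers close. It gives the time, the measured TCP pose, the force, the opening and the grip force at its end, in the units of the state.
- bot.read_state(): the state, without advancing time (a new reading comes with each control period).
- viewer.snapshot(name): name is "scene" or "top" or "wrist"; returns a dict with "frame" (420x560x3 uint8, blue, green, red), "depth" (420x560 float32, m along the optical axis (not along the pixel's ray), 0 where there is no reading), "fovy" (degrees; the focal length in pixels is half the picture's height over the tangent of half this angle, whatever the lens; pixels are square), "cx", "cy" (the principal point, pixels), "k1" (the pictures are not rectified: a ray, as slopes to the right and down, at radius r is drawn at 1 + k1 r^2 times it, then the intrinsics apply), "R" (3x3) and "t" (3): a world point X has camera coordinates R X + t; the wrist camera has in their place "tool_from_camera" (4x4, takes a point from camera to tool coordinates, whose origin is the TCP and whose axes are the flange's). Camera axes: x right, y down, z forward; pixel columns grow to the right and rows downward; lengths in m; the calibration is good to about 2 mm. A picture is of the moment at which its call begins: read the wrist's pose just before it.
- ticket.hand_in(): hands the job in; it is judged then, once.
The state is a dict: "time": time; "joints": joint angles; "joint_velocities": joint speeds; "joint_torque": joint torques, N m; "eef_pos": TCP position; "orientation": TCP orientation; "ft_force": force on the tool from outside, world axes, zero at the start; "moment": the same for the moment, N m; "gripper_width": finger opening in m; "grasp_force": force on a finger pad.
Only numpy, scipy, OpenCV 4.12 (cv2) and the standard library are available. Lean on these libraries where they do the work, as an engineer would, in place of code of your own. Each camera call takes 0.05 s, during which the arm holds its last target. There are 200 camera calls.

## Working session

There is one attempt and no reset: what is moved stays moved. The work goes in short steps, Python scripts to look and compute and a tool call to move; the robot and the scene stay as the last step left them, time stands still between calls to the robot, and variables do not carry over. Pictures are saved under pics/ and viewed, at most 10 in all, crops included, and the job is handed in when it is done.

Besides the shell and the picture viewer there is one more tool, called as name(argument=value, ...) on one line, values as JSON. step_arm: Moves the arm, as the interface text tells. Its arguments: {"type":"object","properties":{"deltas":{"type":"array","items":{"type":"object","properties":{"ax":{"type":"number"},"ay":{"type":"number"},"az":{"type":"number"},"tx":{"type":"number"},"ty":{"type":"number"},"tz":{"type":"number"},"gripper":{"type":"number"}}}}},"required":["deltas"]}

```bash
mkdir -p pics; ls; cat > h.py <<'E'
import numpy as np, cv2
from cell import bot, viewer, ticket
from scipy.spatial.transform import Rotation as Ro
def cloud(s):
    "world point for each pixel (scene/top)"
    h,w=s["depth"].shape; f=h/2/np.tan(np.radians(s["fovy"])/2)
    K=np.array([[f,0,s["cx"]],[0,f,s["cy"]],[0,0,1]])
    vu=np.mgrid[0:h,0:w]; p=np.stack([vu[1],vu[0]],-1).reshape(-1,1,2).astype(np.float64)
    n=cv2.undistortPoints(p,K,np.array([s["k1"],0,0,0.])).reshape(h,w,2)
    d=s["depth"].astype(float)
    c=np.dstack([n*d[...,None],d])
    return (c-np.array(s["t"]))@np.array(s["R"]), n
E
python3 - <<'E'
from h import *
st=bot.read_state(); print({k:np.round(v,3) for k,v in st.items()})
for n in ("top","scene"):
    s=viewer.snapshot(n); cv2.imwrite(f"pics/{n}0.png",s["frame"]); np.savez(f"{n}0.npz",**s)
    print(n,s["fovy"],s["k1"],-np.array(s["R"]).T@np.array(s["t"]))
E
```

```text
pics
{'time': np.float64(0.0), 'joints': array([-1.317,  0.125,  1.652, -0.   ,  1.368, -0.083]), 'joint_velocities': array([-0.001, -0.001, -0.   , -0.002, -0.001,  0.001]), 'joint_torque': array([ 2.0000e-03, -4.1760e+01, -3.5993e+01,  7.8000e-02,  4.9000e-02,
       -0.0000e+00]), 'eef_pos': array([ 0.215, -0.613,  0.213]), 'orientation': array([-3.095, -0.526,  0.   ]), 'ft_force': array([-0.331, -0.472,  0.282]), 'moment': array([-0.016, -0.005,  0.03 ]), 'grasp_force': np.float64(0.0), 'gripper_width': np.float64(0.095)}
top 43.12591967391413 0.04087522850559314 [ 0.44930732 -0.02664436  1.79589609]
scene 45.979444327982996 -0.021632654123841934 [ 1.38531464 -0.03172076  1.53044865]
```

View pics/top0.png

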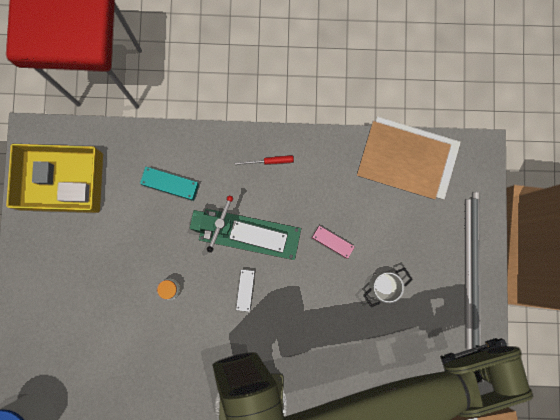

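View pics/scene0.png

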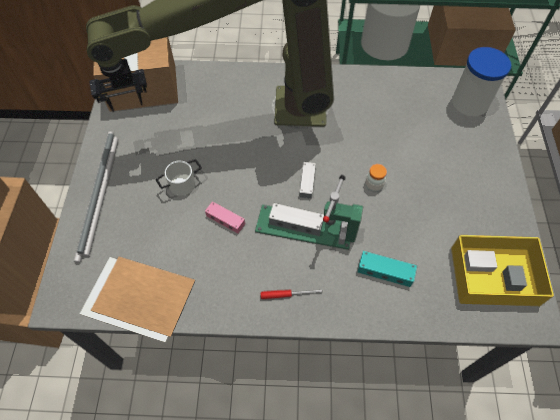

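Top view: the clamp is at about (245,235), with its mouth to the right and its fence to the left. The red ball is at (229,199) and the black ball at (210,249). Box candidates are the white-lidded box on the base plate (258,236), a small white one (246,290), a white one in the tray (72,191), turquoise (170,183) and pink (333,241). The one on the plate fits: it isn't pink or turquoise, and it is the largest of the rest. I'll measure it and confirm in a crop.

```bash
cat > m.py <<'E'
from h import *
def rep(n,tag="0"):
    s=dict(np.load(f"{n}{tag}.npz")); W,_=cloud(s); f=s["frame"]; hsv=cv2.cvtColor(f,cv2.COLOR_BGR2HSV)
    H,S,V=[hsv[...,i].astype(int) for i in range(3)]; z=W[...,2]
    print("==",n)
    def rect(m,name,amin=30):
        c,_=cv2.findContours(m.astype(np.uint8),cv2.RETR_EXTERNAL,cv2.CHAIN_APPROX_NONE)
        for k in c:
            mm=np.zeros(m.shape,np.uint8); cv2.drawContours(mm,[k],-1,1,-1); q=W[(mm>0)&m]
            if len(q)<amin: continue
            (cx,cy),(a,b),an=cv2.minAreaRect((q[:,:2]*1000).astype(np.float32))
            bx=cv2.boundingRect(k); print(name,"px",bx,"ctr",round(cx,1),round(cy,1),"size",round(a),round(b),"ang",round(an,1),"z",np.round(np.percentile(q[:,2],[5,50,95])*1000))
    on=(W[...,0]>.2)&(W[...,0]<.9)&(abs(W[...,1])<.8)
    rect(on&(S<40)&(V>150)&(z>.03)&(z<.075),"white")
    rect(on&(H>45)&(H<85)&(S>80)&(z<.03)&(z>.004),"plate",60)
    rect(on&(H>45)&(H<85)&(S>80)&(z>.13),"arm",20)
    rect(on&((H<6)|(H>174))&(S>140)&(z>.1)&(z<.4),"red",3)
    rect(on&(V<60)&(z>.12)&(z<.26)&(W[...,0]>.3),"black",3)
    rect(on&(z>.16)&(z<.3)&(S<60)&(V>=60),"bar",10)
    rect(on&(H>8)&(H<20)&(S>150)&(z>.05),"jar",20)
if __name__=="__main__":
    rep("top"); rep("scene")
    for n,b in (("top",(180,180,130,90)),("scene",(250,160,130,100))):
        f=cv2.imread(f"pics/{n}0.png"); x,y,w,h=b
        globals()[n]=cv2.resize(f[y:y+h,x:x+w],(520,290),interpolation=cv2.INTER_CUBIC) if 0 else cv2.resize(f[y:y+h,x:x+w],None,fx=3,fy=3,interpolation=cv2.INTER_CUBIC)
    h=300; pad=lambda a: cv2.copyMakeBorder(a,0,h-a.shape[0],0,0,cv2.BORDER_CONSTANT)
    cv2.imwrite("pics/crop0.png",np.hstack([pad(top),pad(scene)]))
E
python3 m.py
```

```text
== top
white px (236, 270, 18, 42) ctr 372.4 31.4 size 44 133 ang 84.8 z [32. 37. 44.]
white px (204, 231, 7, 8) ctr 550.7 161.1 size 16 23 ang 81.3 z [45. 51. 58.]
white px (230, 221, 57, 31) ctr 549.6 -6.3 size 179 60 ang 76.9 z [54. 62. 69.]
white px (58, 183, 28, 18) ctr 678.4 609.7 size 58 90 ang 1.4 z [38. 45. 52.]
plate px (215, 213, 86, 47) ctr 554.6 -4.6 size 272 108 ang 80.0 z [ 6. 12. 19.]
arm px (219, 218, 12, 17) ctr 510.1 51.1 size 191 49 ang 37.7 z [139. 166. 175.]
arm px (190, 211, 29, 21) ctr 581.7 161.0 size 78 58 ang 78.0 z [158. 164. 171.]
red px (227, 196, 6, 5) ctr 649.8 79.6 size 14 15 ang 0.7 z [227. 232. 238.]
black px (207, 246, 6, 6) ctr 499.0 132.6 size 15 15 ang 0.7 z [224. 233. 237.]
black px (199, 229, 5, 3) ctr 559.3 170.7 size 5 17 ang 20.9 z [122. 137. 162.]
black px (225, 225, 6, 10) ctr 560.9 85.7 size 7 32 ang 60.3 z [133. 147. 165.]
bar px (208, 201, 23, 49) ctr 573.4 110.8 size 36 148 ang 67.0 z [221. 232. 244.]
jar px (158, 280, 18, 19) ctr 418.7 143.2 size 57 340 ang 19.7 z [84. 90. 97.]
== scene
white px (468, 250, 29, 17) ctr 682.3 607.8 siz
[... 369 characters left out ...]
02, 6, 12) ctr 573.7 86.2 size 9 37 ang 69.2 z [152. 167. 172.]
red px (323, 216, 7, 6) ctr 655.4 78.4 size 18 13 ang 72.5 z [226. 232. 238.]
black px (330, 215, 29, 13) ctr 607.8 144.1 size 93 14 ang 74.1 z [124. 144. 155.]
black px (324, 213, 1, 3) ctr 586.5 80.8 size 0 8 ang 89.1 z [135. 139. 139.]
black px (333, 206, 2, 4) ctr 584.1 108.2 size 2 5 ang 66.1 z [169. 177. 190.]
black px (340, 176, 5, 4) ctr 506.0 130.4 size 15 11 ang 70.3 z [227. 232. 239.]
bar px (343, 204, 15, 2) ctr 563.3 162.4 size 8 44 ang 3.2 z [161. 165. 169.]
bar px (326, 177, 18, 40) ctr 572.2 102.3 size 42 147 ang 61.2 z [168. 231. 243.]
jar px (370, 164, 16, 16) ctr 376.9 276.6 size 59 56 ang 34.1 z [80. 89. 96.]
```

View pics/crop0.png

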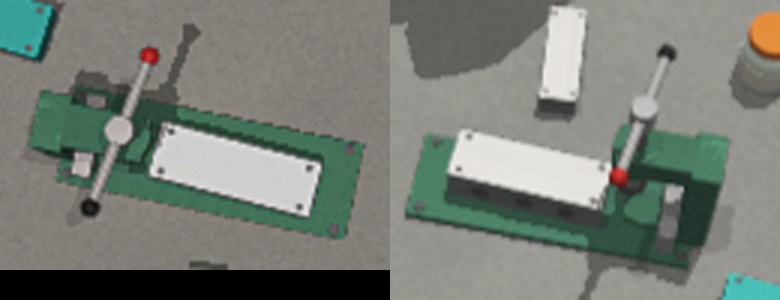

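The crop confirms the target: the white-lidded grey box on the plate measures 179x60 mm with its lid at z 62. The decoy at (246,290) is only 133x44 mm. The handle axis is at about (577,105), the clamp direction about 79.3° and the gap about 65 mm. I'll move behind the box with the fingers a third open.

step_arm(deltas=[{"tx": 451, "ty": -355, "tz": 0, "az": -1.047, "gripper": 0.35}, {"tx": 451, "ty": -355, "tz": 0, "az": -1.047, "gripper": 0.35}, {"tx": 451, "ty": -355, "tz": 0, "az": -1.047, "gripper": 0.35}, {"tx": 451, "ty": -355, "tz": 0, "az": -1.047, "gripper": 0.35}, {"tx": 451, "ty": -355, "tz": 0, "az": -1.047, "gripper": 0.35}, {"tx": 451, "ty": -355, "tz": 0, "az": -1.047, "gripper": 0.35}, {"tx": 451, "ty": -355, "tz": 0, "az": -1.047, "gripper": 0.35}, {"tx": 451, "ty": -355, "tz": 0, "az": -1.047, "gripper": 0.35}, {"tx": 451, "ty": -355, "tz": 0, "az": -1.047, "gripper": 0.35}, {"tx": 451, "ty": -355, "tz": 0, "az": -1.047, "gripper": 0.35}, {"tx": 451, "ty": -355, "tz": 0, "az": -1.047, "gripper": 0.35}, {"tx": 451, "ty": -355, "tz": 0, "az": -1.047, "gripper": 0.35}, {"tx": 451, "ty": -355, "tz": 0, "az": -1.047, "gripper": 0.35}])

```text
validation failed for argument at $.de...
```

step_arm(deltas=[{"tx": 45.0, "ty": -35.0, "tz": 0.0, "ax": 0.0, "ay": 0.0, "az": -0.1, "gripper": 0.35}])

```text
time: 0.22
eef_pos: [0.2445, -0.5665, 0.2136]
orientation: [-3.066, -0.679, 0.001]
ft_force: [1.0, 0.5, 0.5]
gripper_width: 0.0897
grasp_force: 0.0
```

step_arm(deltas=[{"tx": 43.6, "ty": -27.8, "tz": 0.0, "ax": 0.0, "ay": 0.0, "az": -0.09, "gripper": 0.35}, {"tx": 87.2, "ty": -55.6, "tz": 0.0, "ax": 0.0, "ay": 0.0, "az": -0.19, "gripper": 0.35}, {"tx": 130.8, "ty": -83.4, "tz": 0.0, "ax": 0.0, "ay": 0.0, "az": -0.28, "gripper": 0.35}, {"tx": 174.4, "ty": -111.2, "tz": 0.0, "ax": 0.0, "ay": 0.0, "az": -0.38, "gripper": 0.35}, {"tx": 218.0, "ty": -139.0, "tz": 0.0, "ax": 0.0, "ay": 0.0, "az": -0.47, "gripper": 0.35}, {"tx": 261.6, "ty": -166.8, "tz": 0.0, "ax": 0.0, "ay": 0.0, "az": -0.57, "gripper": 0.35}, {"tx": 305.2, "ty": -194.6, "tz": 0.0, "ax": 0.0, "ay": 0.0, "az": -0.66, "gripper": 0.35}, {"tx": 348.8, "ty": -222.4, "tz": 0.0, "ax": 0.0, "ay": 0.0, "az": -0.76, "gripper": 0.35}, {"tx": 392.4, "ty": -250.2, "tz": 0.0, "ax": 0.0, "ay": 0.0, "az": -0.85, "gripper": 0.35}, {"tx": 436.0, "ty": -278.0, "tz": 0.0, "ax": 0.0, "ay": 0.0, "az": -0.947, "gripper": 0.35}, {"tx": 436.0, "ty": -278.0, "tz": 0.0, "ax": 0.0, "ay": 0.0, "az": -0.947, "gripper": 0.35}, {"tx": 436.0, "ty": -278.0, "tz": 0.0, "ax": 0.0, "ay": 0.0, "az": -0.947, "gripper": 0.35}])

```text
time: 1.72
eef_pos: [0.5227, -0.1293, 0.2141]
orientation: [-2.419, -2.004, 0.001]
ft_force: [0.2, 0.2, -0.4]
gripper_width: 0.0334
grasp_force: 0.0
```

step_arm(deltas=[{"tx": 0.0, "ty": 0.0, "tz": 50.0, "ax": 0.0, "ay": 0.0, "az": 0.0, "gripper": 0.35}, {"tx": 0.0, "ty": 0.0, "tz": 100.0, "ax": 0.0, "ay": 0.0, "az": 0.0, "gripper": 0.35}, {"tx": 0.0, "ty": 0.0, "tz": 140.0, "ax": 0.0, "ay": 0.0, "az": 0.0, "gripper": 0.35}, {"tx": 0.0, "ty": 0.0, "tz": 165.0, "ax": 0.0, "ay": 0.0, "az": 0.0, "gripper": 0.35}, {"tx": 0.0, "ty": 0.0, "tz": 178.0, "ax": 0.0, "ay": 0.0, "az": 0.0, "gripper": 0.35}, {"tx": 0.0, "ty": 0.0, "tz": 178.0, "ax": 0.0, "ay": 0.0, "az": 0.0, "gripper": 0.35}])

```text
time: 2.48
eef_pos: [0.5224, -0.1299, 0.0361]
orientation: [-2.42, -2.002, 0.001]
ft_force: [0.2, -0.1, -0.5]
gripper_width: 0.033
grasp_force: 0.0
```

```bash
python3 - <<'E'
from h import *
s=viewer.snapshot("top"); f=s["frame"][180:290,170:360]; g=cv2.resize(f,None,fx=4,fy=4,interpolation=cv2.INTER_CUBIC)
cv2.imwrite("pics/behind.png",g)
E
```

```text
(no output)
```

View pics/behind.png

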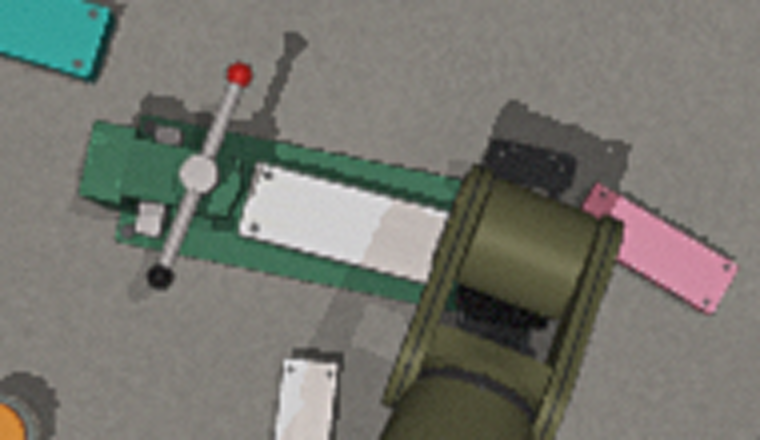

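The arm stands directly behind the box's near end, at crop (470,240), with the pink box clear at (670,250). I'll start pushing.

step_arm(deltas=[{"tx": 8.0, "ty": 0.0, "tz": 0.0, "ax": 0.0, "ay": 0.0, "az": 0.0, "gripper": 0.35}, {"tx": 15.0, "ty": 0.0, "tz": 0.0, "ax": 0.0, "ay": 0.0, "az": 0.0, "gripper": 0.35}, {"tx": 18.0, "ty": 0.0, "tz": 0.0, "ax": 0.0, "ay": 0.0, "az": 0.0, "gripper": 0.35}, {"tx": 21.0, "ty": 0.0, "tz": 0.0, "ax": 0.0, "ay": 0.0, "az": 0.0, "gripper": 0.35}, {"tx": 24.0, "ty": 0.0, "tz": 0.0, "ax": 0.0, "ay": 0.0, "az": 0.0, "gripper": 0.35}, {"tx": 27.0, "ty": 0.0, "tz": 0.0, "ax": 0.0, "ay": 0.0, "az": 0.0, "gripper": 0.35}, {"tx": 30.0, "ty": 0.0, "tz": 0.0, "ax": 0.0, "ay": 0.0, "az": 0.0, "gripper": 0.35}, {"tx": 33.0, "ty": 0.0, "tz": 0.0, "ax": 0.0, "ay": 0.0, "az": 0.0, "gripper": 0.35}, {"tx": 36.0, "ty": 0.0, "tz": 0.0, "ax": 0.0, "ay": 0.0, "az": 0.0, "gripper": 0.35}, {"tx": 39.0, "ty": 0.0, "tz": 0.0, "ax": 0.0, "ay": 0.0, "az": 0.0, "gripper": 0.35}, {"tx": 42.0, "ty": 0.0, "tz": 0.0, "ax": 0.0, "ay": 0.0, "az": 0.0, "gripper": 0.35}])

```text
time: 3.9
eef_pos: [0.5312, -0.0893, 0.0368]
orientation: [2.417, 2.003, -0.002]
ft_force: [-0.1, -6.4, -0.8]
gripper_width: 0.0334
grasp_force: 2.8
```

```bash
cat >> h.py <<'E'
A=np.array([577,105.3]); d=np.array([np.cos(np.radians(79.3)),np.sin(np.radians(79.3))]); n=np.array([-d[1],d[0]])
def box(show=None):
    for v in ("top","scene"):
        s=viewer.snapshot(v); W,_=cloud(s); hsv=cv2.cvtColor(s["frame"],cv2.COLOR_BGR2HSV); z=W[...,2]
        if show: cv2.imwrite(f"pics/{show}_{v}.png",s["frame"])
        P=W[...,:2]*1000-A; a=P@d; b=P@n
        m=(a<20)&(a>-220)&(abs(b)<50)&(z>.045)&(z<.075)&(hsv[...,1]<45)&(hsv[...,2]>110)
        q=np.stack([a[m],b[m]],-1).astype(np.float32)
        r=cv2.minAreaRect(q); print(v,"n",m.sum(),"lid ctr clampxy",np.round(r[0],1),"size",np.round(r[1]),"ang",round(r[2],1),"a rng",np.percentile(q[:,0],[1,99]).round(1))
E
python3 -c "
from h import *
box(); s=bot.read_state(); print(s['ft_force'].round(2) if hasattr(s['ft_force'],'round') else s['ft_force'],s['eef_pos'])"
```

```text
top n 671 lid ctr clampxy [-84.1   9.1] size [ 60. 150.] ang 89.8 a rng [-135.3  -12.9]
scene n 682 lid ctr clampxy [-90.9   7.9] size [ 67. 164.] ang 89.6 a rng [-163.7  -14.2]
[ 0.57 -5.5   0.25] [ 0.53124505 -0.08896027  0.03681936]
```

step_arm(deltas=[{"tx": 3.0, "ty": 0.0, "tz": 0.0, "ax": 0.0, "ay": 0.0, "az": 0.0, "gripper": 0.35}, {"tx": 6.0, "ty": 0.0, "tz": 0.0, "ax": 0.0, "ay": 0.0, "az": 0.0, "gripper": 0.35}, {"tx": 9.0, "ty": 0.0, "tz": 0.0, "ax": 0.0, "ay": 0.0, "az": 0.0, "gripper": 0.35}, {"tx": 12.0, "ty": 0.0, "tz": 0.0, "ax": 0.0, "ay": 0.0, "az": 0.0, "gripper": 0.35}, {"tx": 15.0, "ty": 0.0, "tz": 0.0, "ax": 0.0, "ay": 0.0, "az": 0.0, "gripper": 0.35}, {"tx": 18.0, "ty": 0.0, "tz": 0.0, "ax": 0.0, "ay": 0.0, "az": 0.0, "gripper": 0.35}, {"tx": 21.0, "ty": 0.0, "tz": 0.0, "ax": 0.0, "ay": 0.0, "az": 0.0, "gripper": 0.35}, {"tx": 24.0, "ty": 0.0, "tz": 0.0, "ax": 0.0, "ay": 0.0, "az": 0.0, "gripper": 0.35}, {"tx": 27.0, "ty": 0.0, "tz": 0.0, "ax": 0.0, "ay": 0.0, "az": 0.0, "gripper": 0.35}, {"tx": 30.0, "ty": 0.0, "tz": 0.0, "ax": 0.0, "ay": 0.0, "az": 0.0, "gripper": 0.35}, {"tx": 33.0, "ty": 0.0, "tz": 0.0, "ax": 0.0, "ay": 0.0, "az": 0.0, "gripper": 0.35}, {"tx": 36.0, "ty": 0.0, "tz": 0.0, "ax": 0.0, "ay": 0.0, "az": 0.0, "gripper": 0.35}, {"tx": 39.0, "ty": 0.0, "tz": 0.0, "ax": 0.0, "ay": 0.0, "az": 0.0, "gripper": 0.35}, {"tx": 41.0, "ty": 0.0, "tz": 0.0, "ax": 0.0, "ay": 0.0, "az": 0.0, "gripper": 0.35}, {"tx": 42.0, "ty": 0.0, "tz": 0.0, "ax": 0.0, "ay": 0.0, "az": 0.0, "gripper": 0.35}])

```text
time: 5.88
eef_pos: [0.5387, -0.048, 0.0368]
orientation: [2.417, 2.004, -0.003]
ft_force: [-1.1, -6.7, 0.7]
gripper_width: 0.0333
grasp_force: 3.3
```

```bash
python3 -c "
from h import *
box()"
```

```text
top n 423 lid ctr clampxy [-34.9  10. ] size [103.  60.] ang 0.1 a rng [-85.4  12.4]
scene n 520 lid ctr clampxy [-54.1   6.7] size [ 65. 148.] ang 88.3 a rng [-124.6   14.6]
```

step_arm(deltas=[{"tx": 0.7, "ty": 0.0, "tz": 0.0, "ax": 0.0, "ay": 0.0, "az": 0.0, "gripper": 0.35}, {"tx": 1.4, "ty": 0.0, "tz": 0.0, "ax": 0.0, "ay": 0.0, "az": 0.0, "gripper": 0.35}, {"tx": 2.1, "ty": 0.0, "tz": 0.0, "ax": 0.0, "ay": 0.0, "az": 0.0, "gripper": 0.35}, {"tx": 2.8, "ty": 0.0, "tz": 0.0, "ax": 0.0, "ay": 0.0, "az": 0.0, "gripper": 0.35}, {"tx": 3.5, "ty": 0.0, "tz": 0.0, "ax": 0.0, "ay": 0.0, "az": 0.0, "gripper": 0.35}, {"tx": 4.2, "ty": 0.0, "tz": 0.0, "ax": 0.0, "ay": 0.0, "az": 0.0, "gripper": 0.35}])

```text
time: 6.72
eef_pos: [0.5394, -0.0439, 0.0368]
orientation: [2.417, 2.004, -0.003]
ft_force: [-1.5, -6.5, 0.6]
gripper_width: 0.0333
grasp_force: 3.3
```

step_arm(deltas=[{"tx": 0.5, "ty": 0.0, "tz": 0.0, "ax": 0.0, "ay": 0.0, "az": 0.0, "gripper": 0.35}, {"tx": 1.0, "ty": 0.0, "tz": 0.0, "ax": 0.0, "ay": 0.0, "az": 0.0, "gripper": 0.35}, {"tx": 1.5, "ty": 0.0, "tz": 0.0, "ax": 0.0, "ay": 0.0, "az": 0.0, "gripper": 0.35}])

```text
time: 7.1
eef_pos: [0.5397, -0.0425, 0.0368]
orientation: [2.417, 2.004, -0.003]
ft_force: [-1.6, -6.8, -0.1]
gripper_width: 0.0332
grasp_force: 3.4
```

step_arm(deltas=[{"tx": 0.5, "ty": 0.0, "tz": 0.0, "ax": 0.0, "ay": 0.0, "az": 0.0, "gripper": 0.35}, {"tx": 1.0, "ty": 0.0, "tz": 0.0, "ax": 0.0, "ay": 0.0, "az": 0.0, "gripper": 0.35}, {"tx": 1.5, "ty": 0.0, "tz": 0.0, "ax": 0.0, "ay": 0.0, "az": 0.0, "gripper": 0.35}])

```text
time: 7.48
eef_pos: [0.5398, -0.0424, 0.0369]
orientation: [2.415, 2.003, -0.007]
ft_force: [-3.0, -11.8, 1.0]
gripper_width: 0.0334
grasp_force: 6.5
```

step_arm(deltas=[{"tx": 0.5, "ty": 0.0, "tz": 0.0, "ax": 0.0, "ay": 0.0, "az": 0.0, "gripper": 0.35}, {"tx": 0.8, "ty": 0.0, "tz": 0.0, "ax": 0.0, "ay": 0.0, "az": 0.0, "gripper": 0.35}, {"tx": 0.8, "ty": 0.0, "tz": 0.0, "ax": 0.0, "ay": 0.0, "az": 0.0, "gripper": 0.35}])

```text
time: 7.85
eef_pos: [0.5398, -0.0425, 0.0369]
orientation: [2.414, 2.003, -0.009]
ft_force: [-3.3, -14.6, 1.1]
gripper_width: 0.0334
grasp_force: 7.4
```

```bash
python3 -c "
from h import *
box(); s=bot.read_state(); print(s['ft_force'],s['moment'],s['eef_pos'])"
```

```text
top n 379 lid ctr clampxy [-31.2   9.7] size [94. 60.] ang 0.4 a rng [-77.6  12.6]
scene n 496 lid ctr clampxy [-52.    7.5] size [ 66. 144.] ang 89.8 a rng [-120.5   15.3]
[ -3.41752588 -14.36935129   1.44204644] [-2.52738756  0.33384467  0.01265921] [ 0.53977458 -0.04243758  0.03688039]
```

step_arm(deltas=[{"tx": -5.0, "ty": 0.0, "tz": 0.0, "ax": 0.0, "ay": 0.0, "az": 0.0, "gripper": 0.35}, {"tx": -30.0, "ty": 0.0, "tz": 0.0, "ax": 0.0, "ay": 0.0, "az": 0.0, "gripper": 0.35}, {"tx": -60.0, "ty": 0.0, "tz": -30.0, "ax": 0.0, "ay": 0.0, "az": 0.0, "gripper": 0.5}, {"tx": -90.0, "ty": 0.0, "tz": -80.0, "ax": 0.0, "ay": 0.0, "az": 0.0, "gripper": 1.0}, {"tx": -110.0, "ty": 0.0, "tz": -130.0, "ax": 0.0, "ay": 0.0, "az": 0.0, "gripper": 1.0}, {"tx": -110.0, "ty": 0.0, "tz": -180.0, "ax": 0.0, "ay": 0.0, "az": 0.0, "gripper": 1.0}, {"tx": -110.0, "ty": 0.0, "tz": -233.0, "ax": 0.0, "ay": 0.0, "az": 0.0, "gripper": 1.0}, {"tx": -110.0, "ty": 0.0, "tz": -233.0, "ax": 0.0, "ay": 0.0, "az": 0.0, "gripper": 1.0}])

```text
time: 8.95
eef_pos: [0.5223, -0.1474, 0.2759]
orientation: [2.412, 1.999, 0.009]
ft_force: [1.2, 0.5, 0.5]
gripper_width: 0.0878
grasp_force: 0.0
```

```bash
cat >> h.py <<'E'
def handle(v="top",zb=.228):
    "ball and hub centres by blob + ray onto plane zb"
    s=viewer.snapshot(v); W,nn=cloud(s); hsv=cv2.cvtColor(s["frame"],cv2.COLOR_BGR2HSV).astype(int); H,S,V=hsv[...,0],hsv[...,1],hsv[...,2]
    near=(np.linalg.norm(W[...,:2]*1000-A,axis=-1)<105)&(W[...,2]>.18)&(W[...,2]<.255)
    R=np.array(s["R"]);t=np.array(s["t"]);C=-R.T@t; out={}
    for k,m in dict(red=near&((H<8)|(H>172))&(S>120),black=near&(V<55)).items():
        nl,lab,stt,cen=cv2.connectedComponentsWithStats(m.astype(np.uint8)); 
        if nl<2: continue
        i=1+stt[1:,4].argmax(); uv=nn[lab==i].mean(0); ray=R.T@np.array([*uv,1]); p=C+ray*(zb-C[2])/ray[2]
        out[k]=p[:2]*1000; print(v,k,stt[i,:5],out[k].round(1),"ztop",np.percentile(W[lab==i][:,2],90).round(4))
    if len(out)==2:
        r,b=out["red"],out["black"]; print("axis",((r+b)/2).round(1),"len",np.linalg.norm(r-b).round(1),"red angle",np.degrees(np.arctan2(*(r-b)[::-1])).round(1))
    hub=(np.linalg.norm(W[...,:2]*1000-A,axis=-1)<25)&(W[...,2]>.18)&(W[...,2]<.28); print("hub top z",np.percentile(W[hub][:,2],[50,90]).round(4))
E
python3 -c "
from h import *
box(); handle('top'); handle('scene'); s=bot.read_state(); print(s['joints'])"
```

```text
top n 723 lid ctr clampxy [-61.5   9.9] size [ 60. 156.] ang 90.0 a rng [-138.3   10. ]
scene n 618 lid ctr clampxy [-60.3   7.7] size [ 66. 161.] ang 89.8 a rng [-139.4   18. ]
top red [227 196   6   6  28] [649.7  79.7] ztop 0.2371
top black [207 246   6   6  28] [498.1 133.3] ztop 0.2384
axis [573.9 106.5] len 160.8 red angle -19.5
hub top z [0.237  0.2429]
scene red [323 216   7   6  30] [653.1  79.1] ztop 0.2384
scene black [340 176   5   3   9] [500.1 132. ] ztop 0.2374
axis [576.6 105.5] len 161.9 red angle -19.1
hub top z [0.2367 0.2421]
[-3.74578648e-01 -1.48501272e-01  1.83172100e+00  4.09509546e-04
  1.46177849e+00 -1.87943938e-01]
```

The box is seated and square: its rear lid edge is at clamp x about -139, and its angle to the clamp is 0.1°. The handle axis is at about (575,106), bar z 0.228. Next I'll straddle the hub from above and turn the bar with both fingers.

step_arm(deltas=[{"tx": 40.0, "ty": 1.0, "tz": 0.0, "ax": 0.0, "ay": 0.0, "az": -0.1, "gripper": 1.0}, {"tx": 85.0, "ty": 2.0, "tz": 0.0, "ax": 0.0, "ay": 0.0, "az": -0.2, "gripper": 1.0}, {"tx": 130.0, "ty": 3.0, "tz": 0.0, "ax": 0.0, "ay": 0.0, "az": -0.3, "gripper": 1.0}, {"tx": 175.0, "ty": 4.0, "tz": 0.0, "ax": 0.0, "ay": 0.0, "az": -0.4, "gripper": 1.0}, {"tx": 220.0, "ty": 4.5, "tz": 0.0, "ax": 0.0, "ay": 0.0, "az": -0.5, "gripper": 1.0}, {"tx": 259.0, "ty": 4.7, "tz": 0.0, "ax": 0.0, "ay": 0.0, "az": -0.53, "gripper": 1.0}, {"tx": 259.0, "ty": 4.7, "tz": 0.0, "ax": 0.0, "ay": 0.0, "az": -0.53, "gripper": 1.0}, {"tx": 259.0, "ty": 4.7, "tz": 0.0, "ax": 0.0, "ay": 0.0, "az": -0.53, "gripper": 1.0}])

```text
time: 10.15
eef_pos: [0.5718, 0.1064, 0.2679]
orientation: [-1.808, -2.566, 0.003]
ft_force: [0.3, -0.4, -1.2]
gripper_width: 0.0951
grasp_force: 0.0
```

```bash
python3 - <<'E'
from h import *
s=bot.read_state(); print(s['joints'],s['moment'],s['ft_force'])
w=viewer.snapshot("wrist"); cv2.imwrite("pics/w1.png",w["frame"]); print(np.round(w["tool_from_camera"],3))
E
```

```text
[ 9.18895584e-02 -5.23186480e-02  1.74222434e+00 -3.13572562e-04
  1.45470791e+00 -2.51190101e-01] [-0.02002317 -0.13900758 -0.00230688] [ 0.29662496 -0.35474366 -1.20790293]
[[-0.001 -0.957 -0.291  0.083]
 [ 1.    -0.001  0.     0.   ]
 [-0.001 -0.291  0.957 -0.17 ]
 [ 0.     0.     0.     1.   ]]
```

View pics/w1.png

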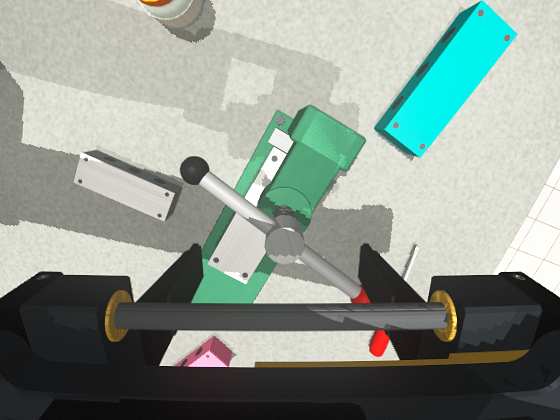

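The wrist view shows the hub at (284,242), midway between the fingertips at (200,250) and (368,248). The bar runs from the black ball (194,170) to the red one (360,295), clear of both fingers. I'll check the centring numerically.

```bash
python3 - <<'E'
from h import *
w=viewer.snapshot("wrist"); 
h=420; f=h/2/np.tan(np.radians(w["fovy"])/2); K=np.array([[f,0,w["cx"]],[0,f,w["cy"]],[0,0,1]])
T=np.array(w["tool_from_camera"])
g=w["frame"]; c=cv2.HoughCircles(cv2.GaussianBlur(cv2.cvtColor(g,cv2.COLOR_BGR2GRAY),(3,3),0)[190:290,230:340],cv2.HOUGH_GRADIENT,1,30,param1=100,param2=15,minRadius=14,maxRadius=26)
print(c+np.array([230,190,0]) if c is not None else None, f)
zt=bot.read_state()['eef_pos'][2]-.243
for px in [(284,242)]+([tuple(c[0,0,:2]+[230,190])] if c is not None else []):
    u=cv2.undistortPoints(np.array([[px]],float),K,np.array([w["k1"],0,0,0.]))[0,0]
    r=T[:3,:3]@[*u,1]; p=T[:3,3]+r*(zt-T[2,3])/r[2]; print("hub in tool mm",(p*1000).round(1))
E
```

```text
[[[283.5        242.5         19.89999962]
  [288.5        212.5         22.10000038]]] 309.7101458214648
hub in tool mm [ 2.3  2.6 25.7]
hub in tool mm [ 1.9  2.2 25.7]
```

step_arm(deltas=[{"tx": 1.0, "ty": 2.5, "tz": 10.0, "ax": 0.0, "ay": 0.0, "az": 0.0, "gripper": 1.0}, {"tx": 1.0, "ty": 2.5, "tz": 40.0, "ax": 0.0, "ay": 0.0, "az": 0.0, "gripper": 1.0}, {"tx": 1.0, "ty": 2.5, "tz": 70.0, "ax": 0.0, "ay": 0.0, "az": 0.0, "gripper": 1.0}, {"tx": 1.0, "ty": 2.5, "tz": 81.0, "ax": 0.0, "ay": 0.0, "az": 0.0, "gripper": 1.0}, {"tx": 1.0, "ty": 2.5, "tz": 81.0, "ax": 0.0, "ay": 0.0, "az": 0.0, "gripper": 1.0}])

```text
time: 10.88
eef_pos: [0.5741, 0.1081, 0.1878]
orientation: [-1.81, -2.566, 0.002]
ft_force: [0.9, 0.1, 0.5]
gripper_width: 0.0951
grasp_force: 0.0
```

```bash
python3 -c "
from h import *
s=bot.read_state(); print(s['eef_pos'],s['moment'],s['ft_force'])"
```

```text
[0.57413636 0.10808815 0.18776446] [-0.09432505 -0.13697236 -0.01753241] [0.88614728 0.12321517 0.50316583]
```

step_arm(deltas=[{"tx": 0.0, "ty": 0.0, "tz": 0.0, "ax": 0.0, "ay": 0.0, "az": 0.1, "gripper": 1.0}, {"tx": 0.0, "ty": 0.0, "tz": 0.0, "ax": 0.0, "ay": 0.0, "az": 0.2, "gripper": 1.0}, {"tx": 0.0, "ty": 0.0, "tz": 0.0, "ax": 0.0, "ay": 0.0, "az": 0.3, "gripper": 1.0}, {"tx": 0.0, "ty": 0.0, "tz": 0.0, "ax": 0.0, "ay": 0.0, "az": 0.4, "gripper": 1.0}, {"tx": 0.0, "ty": 0.0, "tz": 0.0, "ax": 0.0, "ay": 0.0, "az": 0.5, "gripper": 1.0}, {"tx": 0.0, "ty": 0.0, "tz": 0.0, "ax": 0.0, "ay": 0.0, "az": 0.6, "gripper": 1.0}, {"tx": 0.0, "ty": 0.0, "tz": 0.0, "ax": 0.0, "ay": 0.0, "az": 0.7, "gripper": 1.0}])

```text
time: 11.75
eef_pos: [0.5751, 0.1059, 0.1896]
orientation: [2.579, 1.785, -0.003]
ft_force: [-0.9, -8.1, -2.0]
gripper_width: 0.0952
grasp_force: 3.1
```

```bash
python3 -c "
from h import *
s=bot.read_state(); print(s['eef_pos'],s['moment'],s['ft_force'],s['joints'][5]); handle('top')"
```

```text
[0.57510967 0.1059457  0.18963794] [-1.29113717 -0.12731131  0.35556006] [-0.91525127 -8.11525518 -2.00100647] 0.4541624694314638
top red [238 202   3   5   9] [632.7  50.2] ztop 0.233Traceback (most recent call last):
  File "<string>", line 3, in <module>
    s=bot.read_state(); print(s['eef_pos'],s['moment'],s['ft_force'],s['joints'][5]); handle('top')
                                                                                      ~~~~~~^^^^^^^
  File "h.py", line 34, in handle
    hub=(np.linalg.norm(W[...,:2]*1000-A,axis=-1)<25)&(W[...,2]>.18)&(W[...,2]<.28); print("hub top z",np.percentile(W[hub][:,2],[50,90]).round(4))
                                                                                                       ~~~~~~~~~~~~~^^^^^^^^^^^^^^^^^^^^^
    return _quantile_unchecked(
        a, q, axis, out, overwrite_input, method, keepdims, weights)
    return _ureduce(a,
                    func=_quantile_ureduce_func,
    ...<5 lines>...
                    overwrite_input=overwrite_input,
                    method=method)
    r = func(a, **kwargs)
    result = _quantile(arr,
                       quantiles=q,
    ...<2 lines>...
                       out=out,
                       weights=wgt)
    slices_having_nans = np.isnan(arr[-1, ...])
                                  ~~~^^^^^^^^^
IndexError: index -1 is out of bounds for axis 0 with size 0
```

Moment z is 0.356, which matches free turning. I'll continue the first stroke with a small recentring.

step_arm(deltas=[{"tx": -1.0, "ty": 0.4, "tz": 0.0, "ax": 0.0, "ay": 0.0, "az": 0.11, "gripper": 1.0}, {"tx": -1.9, "ty": 0.7, "tz": 0.0, "ax": 0.0, "ay": 0.0, "az": 0.23, "gripper": 1.0}, {"tx": -1.9, "ty": 0.7, "tz": 0.0, "ax": 0.0, "ay": 0.0, "az": 0.35, "gripper": 1.0}, {"tx": -1.9, "ty": 0.7, "tz": 0.0, "ax": 0.0, "ay": 0.0, "az": 0.47, "gripper": 1.0}, {"tx": -1.9, "ty": 0.7, "tz": 0.0, "ax": 0.0, "ay": 0.0, "az": 0.59, "gripper": 1.0}, {"tx": -1.9, "ty": 0.7, "tz": 0.0, "ax": 0.0, "ay": 0.0, "az": 0.71, "gripper": 1.0}, {"tx": -1.9, "ty": 0.7, "tz": 0.0, "ax": 0.0, "ay": 0.0, "az": 0.83, "gripper": 1.0}, {"tx": -1.9, "ty": 0.7, "tz": 0.0, "ax": 0.0, "ay": 0.0, "az": 0.95, "gripper": 1.0}, {"tx": -1.9, "ty": 0.7, "tz": 0.0, "ax": 0.0, "ay": 0.0, "az": 1.07, "gripper": 1.0}, {"tx": -1.9, "ty": 0.7, "tz": 0.0, "ax": 0.0, "ay": 0.0, "az": 1.19, "gripper": 1.0}, {"tx": -1.9, "ty": 0.7, "tz": 0.0, "ax": 0.0, "ay": 0.0, "az": 1.31, "gripper": 1.0}, {"tx": -1.9, "ty": 0.7, "tz": 0.0, "ax": 0.0, "ay": 0.0, "az": 1.43, "gripper": 1.0}, {"tx": -1.9, "ty": 0.7, "tz": 0.0, "ax": 0.0, "ay": 0.0, "az": 1.55, "gripper": 1.0}, {"tx": -1.9, "ty": 0.7, "tz": 0.0, "ax": 0.0, "ay": 0.0, "az": 1.67, "gripper": 1.0}, {"tx": -1.9, "ty": 0.7, "tz": 0.0, "ax": 0.0, "ay": 0.0, "az": 1.79, "gripper": 1.0}, {"tx": -1.9, "ty": 0.7, "tz": 0.0, "ax": 0.0, "ay": 0.0, "az": 1.91, "gripper": 1.0}, {"tx": -1.9, "ty": 0.7, "tz": 0.0, "ax": 0.0, "ay": 0.0, "az": 2.03, "gripper": 1.0}, {"tx": -1.9, "ty": 0.7, "tz": 0.0, "ax": 0.0, "ay": 0.0, "az": 2.15, "gripper": 1.0}, {"tx": -1.9, "ty": 0.7, "tz": 0.0, "ax": 0.0, "ay": 0.0, "az": 2.25, "gripper": 1.0}, {"tx": -1.9, "ty": 0.7, "tz": 0.0, "ax": 0.0, "ay": 0.0, "az": 2.3, "gripper": 1.0}])

```text
time: 14.3
eef_pos: [0.5748, 0.1058, 0.1887]
orientation: [2.688, -1.625, 0.002]
ft_force: [0.6, -1.7, -6.6]
gripper_width: 0.0951
grasp_force: 3.5
```

```bash
sed -i 's/    hub=(np/    return\n    hub=(np/' h.py; python3 -c "
from h import *
s=bot.read_state(); print(s['eef_pos'],s['moment'],s['ft_force'],s['joints'][5]); handle('top',.218); handle('scene',.218)"
```

```text
[0.57476434 0.1057676  0.18872607] [-0.16543395 -0.21476428  0.32224041] [ 0.59093848 -1.65013935 -6.62239014] 2.7493349321030327
top black [219 195   1   1   1] [659.6 112.2] ztop 0.2209
scene black [335 219   7   6  29] [656.  115.9] ztop 0.226
```

step_arm(deltas=[{"tx": 0.0, "ty": 0.0, "tz": 0.0, "ax": 0.0, "ay": 0.0, "az": -0.15, "gripper": 1.0}, {"tx": 0.0, "ty": 0.0, "tz": -10.0, "ax": 0.0, "ay": 0.0, "az": -0.25, "gripper": 1.0}, {"tx": 0.0, "ty": 0.0, "tz": -40.0, "ax": 0.0, "ay": 0.0, "az": -0.25, "gripper": 1.0}, {"tx": 0.0, "ty": 0.0, "tz": -65.0, "ax": 0.0, "ay": 0.0, "az": -0.25, "gripper": 1.0}, {"tx": 0.0, "ty": 0.0, "tz": -65.0, "ax": 0.0, "ay": 0.0, "az": -0.4, "gripper": 1.0}, {"tx": 0.0, "ty": 0.0, "tz": -65.0, "ax": 0.0, "ay": 0.0, "az": -0.57, "gripper": 1.0}, {"tx": 0.0, "ty": 0.0, "tz": -65.0, "ax": 0.0, "ay": 0.0, "az": -0.75, "gripper": 1.0}, {"tx": 0.0, "ty": 0.0, "tz": -65.0, "ax": 0.0, "ay": 0.0, "az": -0.93, "gripper": 1.0}, {"tx": 0.0, "ty": 0.0, "tz": -65.0, "ax": 0.0, "ay": 0.0, "az": -1.11, "gripper": 1.0}, {"tx": 0.0, "ty": 0.0, "tz": -65.0, "ax": 0.0, "ay": 0.0, "az": -1.29, "gripper": 1.0}, {"tx": 0.0, "ty": 0.0, "tz": -65.0, "ax": 0.0, "ay": 0.0, "az": -1.47, "gripper": 1.0}, {"tx": 0.0, "ty": 0.0, "tz": -65.0, "ax": 0.0, "ay": 0.0, "az": -1.65, "gripper": 1.0}, {"tx": 0.0, "ty": 0.0, "tz": -65.0, "ax": 0.0, "ay": 0.0, "az": -1.83, "gripper": 1.0}, {"tx": 0.0, "ty": 0.0, "tz": -65.0, "ax": 0.0, "ay": 0.0, "az": -2.0, "gripper": 1.0}])

```text
time: 16.15
eef_pos: [0.5754, 0.1067, 0.2558]
orientation: [2.814, 1.395, 0.005]
ft_force: [0.8, 1.0, -0.3]
gripper_width: 0.0952
grasp_force: 0.0
```

step_arm(deltas=[{"tx": 0.0, "ty": 0.0, "tz": 0.0, "ax": 0.0, "ay": 0.0, "az": -0.18, "gripper": 1.0}, {"tx": 0.0, "ty": 0.0, "tz": 0.0, "ax": 0.0, "ay": 0.0, "az": -0.36, "gripper": 1.0}, {"tx": 0.0, "ty": 0.0, "tz": 0.0, "ax": 0.0, "ay": 0.0, "az": -0.54, "gripper": 1.0}, {"tx": 0.0, "ty": 0.0, "tz": 0.0, "ax": 0.0, "ay": 0.0, "az": -0.72, "gripper": 1.0}, {"tx": 0.0, "ty": 0.0, "tz": 0.0, "ax": 0.0, "ay": 0.0, "az": -0.9, "gripper": 1.0}, {"tx": 0.0, "ty": 0.0, "tz": 0.0, "ax": 0.0, "ay": 0.0, "az": -1.08, "gripper": 1.0}, {"tx": 0.0, "ty": 0.0, "tz": 0.0, "ax": 0.0, "ay": 0.0, "az": -1.26, "gripper": 1.0}, {"tx": 0.0, "ty": 0.0, "tz": 0.0, "ax": 0.0, "ay": 0.0, "az": -1.34, "gripper": 1.0}, {"tx": 0.0, "ty": 0.0, "tz": 0.0, "ax": 0.0, "ay": 0.0, "az": -1.34, "gripper": 1.0}])

```text
time: 17.27
eef_pos: [0.5753, 0.1066, 0.2554]
orientation: [1.349, 2.835, 0.003]
ft_force: [0.5, -0.6, -1.1]
gripper_width: 0.0948
grasp_force: 0.0
```

```bash
python3 -c "
from h import *
s=bot.read_state(); print(s['eef_pos'],s['moment'],s['ft_force'],s['joints'][5]); handle('top',.218); handle('scene',.218)
w=viewer.snapshot('wrist'); cv2.imwrite('pics/w2.png',w['frame'])"
```

```text
[0.57525373 0.10660177 0.25544284] [ 0.02653666 -0.18401219  0.05492879] [ 0.49853841 -0.56208405 -1.06231258] -0.5911676609819386
top red [220 249   4   4  12] [493.7  99.6] ztop 0.2249
top black [216 195   4   1   4] [659.5 116.7] ztop 0.2268
axis [576.6 108.1] len 166.6 red angle -174.1
scene red [330 175   3   4   7] [492.7  98.8] ztop 0.2271
scene black [335 219   7   6  27] [656.7 115.8] ztop 0.2249
axis [574.7 107.3] len 164.8 red angle -174.1
```

View pics/w2.png

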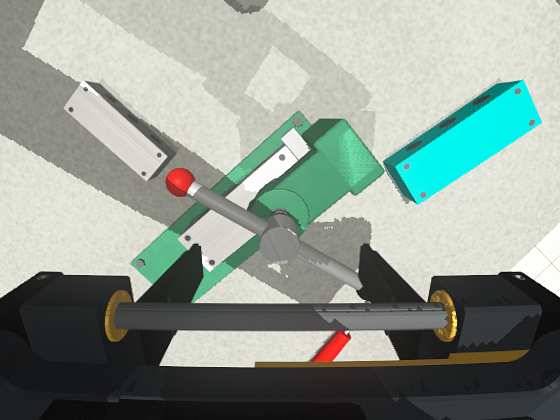

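The red ball is now at (180,182) and the hub at (280,240). The fingers are clear of the bar on the correct sides, so I'll descend and begin the second stroke.

step_arm(deltas=[{"tx": 0.0, "ty": 0.0, "tz": 25.0, "ax": 0.0, "ay": 0.0, "az": 0.0, "gripper": 1.0}, {"tx": 0.0, "ty": 0.0, "tz": 55.0, "ax": 0.0, "ay": 0.0, "az": 0.0, "gripper": 1.0}, {"tx": 0.0, "ty": 0.0, "tz": 70.0, "ax": 0.0, "ay": 0.0, "az": 0.0, "gripper": 1.0}, {"tx": 0.0, "ty": 0.0, "tz": 70.0, "ax": 0.0, "ay": 0.0, "az": 0.0, "gripper": 1.0}])

```text
time: 17.92
eef_pos: [0.5739, 0.1064, 0.1825]
orientation: [-1.349, -2.835, 0.002]
ft_force: [0.5, -0.2, 1.0]
gripper_width: 0.0949
grasp_force: 0.0
```

step_arm(deltas=[{"tx": 0.0, "ty": 0.0, "tz": 0.0, "ax": 0.0, "ay": 0.0, "az": 0.1, "gripper": 1.0}, {"tx": 0.0, "ty": 0.0, "tz": 0.0, "ax": 0.0, "ay": 0.0, "az": 0.2, "gripper": 1.0}, {"tx": 0.0, "ty": 0.0, "tz": 0.0, "ax": 0.0, "ay": 0.0, "az": 0.3, "gripper": 1.0}, {"tx": 0.0, "ty": 0.0, "tz": 0.0, "ax": 0.0, "ay": 0.0, "az": 0.4, "gripper": 1.0}, {"tx": 0.0, "ty": 0.0, "tz": 0.0, "ax": 0.0, "ay": 0.0, "az": 0.5, "gripper": 1.0}, {"tx": 0.0, "ty": 0.0, "tz": 0.0, "ax": 0.0, "ay": 0.0, "az": 0.6, "gripper": 1.0}, {"tx": 0.0, "ty": 0.0, "tz": 0.0, "ax": 0.0, "ay": 0.0, "az": 0.7, "gripper": 1.0}, {"tx": 0.0, "ty": 0.0, "tz": 0.0, "ax": 0.0, "ay": 0.0, "az": 0.8, "gripper": 1.0}, {"tx": 0.0, "ty": 0.0, "tz": 0.0, "ax": 0.0, "ay": 0.0, "az": 0.9, "gripper": 1.0}, {"tx": 0.0, "ty": 0.0, "tz": 0.0, "ax": 0.0, "ay": 0.0, "az": 1.0, "gripper": 1.0}, {"tx": 0.0, "ty": 0.0, "tz": 0.0, "ax": 0.0, "ay": 0.0, "az": 1.1, "gripper": 1.0}, {"tx": 0.0, "ty": 0.0, "tz": 0.0, "ax": 0.0, "ay": 0.0, "az": 1.2, "gripper": 1.0}, {"tx": 0.0, "ty": 0.0, "tz": 0.0, "ax": 0.0, "ay": 0.0, "az": 1.3, "gripper": 1.0}, {"tx": 0.0, "ty": 0.0, "tz": 0.0, "ax": 0.0, "ay": 0.0, "az": 1.4, "gripper": 1.0}, {"tx": 0.0, "ty": 0.0, "tz": 0.0, "ax": 0.0, "ay": 0.0, "az": 1.5, "gripper": 1.0}, {"tx": 0.0, "ty": 0.0, "tz": 0.0, "ax": 0.0, "ay": 0.0, "az": 1.55, "gripper": 1.0}])

```text
time: 19.92
eef_pos: [0.5745, 0.1063, 0.1836]
orientation: [2.949, 1.081, -0.001]
ft_force: [0.8, -0.3, -5.1]
gripper_width: 0.0951
grasp_force: 3.5
```

```bash
cat > r.py <<'E'
from h import *
m=[];F=[]
for i in range(3):
    s=bot.read_state(); m.append(s['moment']);F.append(s['ft_force'])
    viewer.snapshot('top')
o=s['orientation']
print("t",s["time"],"pos",np.round(s['eef_pos'],4),"M",np.round(m,3)[:,2],"F",np.round(F,1)[-1],"J6",round(s['joints'][5],4),"yaw",np.degrees(2*np.arctan2(o[1],o[0])).round(2))
E
python3 r.py
```

```text
t 20.025 pos [0.5746 0.1064 0.184 ] M [0.355 0.187 0.082] F [-1.1 -0.1 -2.1] J6 0.9581 yaw 40.34
```

```bash
python3 - <<'E'
from h import *
for n in ("top","scene"):
    s=dict(np.load(f"{n}0.npz")); W,_=cloud(s); P=W[...,:2]*1000; z=W[...,2]*1000
    hub=(np.linalg.norm(P-[575,106],axis=-1)<11)&(z>225)&(z<260)
    c=np.array([550.5,-7]); q=P-c; e=np.array([np.cos(np.radians(77.2)),np.sin(np.radians(77.2))]); a=q@e; b=q@[-e[1],e[0]]
    lid=(abs(a)<75)&(abs(b)<22)&(z>45)&(z<80)
    tab=(np.linalg.norm(P-[480,-40],axis=-1)<30); 
    bar=(z>215)&(z<245)&(np.linalg.norm(P-[575,106],axis=-1)>22)&(np.linalg.norm(P-[575,106],axis=-1)<62)
    for k,m in dict(hub=hub,lid=lid,tab=tab,bar=bar).items(): print(n,k,m.sum(),z[m].mean().round(2),np.median(z[m]).round(2),"+-",(z[m].std()/np.sqrt(m.sum())).round(2))
E
```

```text
top hub 46 241.14 241.31 +- 0.63
top lid 612 61.71 61.62 +- 0.18
top tab 251 3.26 2.52 +- 0.47
top bar 109 230.07 230.18 +- 0.4
scene hub 35 241.01 240.94 +- 0.46
scene lid 484 62.09 61.87 +- 0.16
scene tab 77 0.52 0.83 +- 0.39
scene bar 87 229.69 230.04 +- 0.32
```

The depth averages put the initial gap at about 18.7 mm, or about 280° to contact. About 231° is done, so I'll advance to about 253° and then creep.

step_arm(deltas=[{"tx": 0.0, "ty": 0.0, "tz": 0.0, "ax": 0.0, "ay": 0.0, "az": 0.08, "gripper": 1.0}, {"tx": 0.0, "ty": 0.0, "tz": 0.0, "ax": 0.0, "ay": 0.0, "az": 0.16, "gripper": 1.0}, {"tx": 0.0, "ty": 0.0, "tz": 0.0, "ax": 0.0, "ay": 0.0, "az": 0.24, "gripper": 1.0}, {"tx": 0.0, "ty": 0.0, "tz": 0.0, "ax": 0.0, "ay": 0.0, "az": 0.3, "gripper": 1.0}, {"tx": 0.0, "ty": 0.0, "tz": 0.0, "ax": 0.0, "ay": 0.0, "az": 0.34, "gripper": 1.0}, {"tx": 0.0, "ty": 0.0, "tz": 0.0, "ax": 0.0, "ay": 0.0, "az": 0.38, "gripper": 1.0}])

```text
time: 20.82
eef_pos: [0.5747, 0.1065, 0.1835]
orientation: [3.1, 0.507, 0.001]
ft_force: [1.5, 0.4, -6.4]
gripper_width: 0.095
grasp_force: 3.5
```

```bash
python3 r.py; python3 -c "
from h import *
handle('top',.21); handle('scene',.21)"
```

```text
t 20.925 pos [0.5748 0.1065 0.1839] M [0.372 0.228 0.106] F [-0.3 -0.5 -2.2] J6 1.3375 yaw 18.6
top black [245 225   6   3   9] [569.4  24.2] ztop 0.2181
scene red [357 199   5   6  23] [579.2 185.1] ztop 0.2187
scene black [305 196   6   7  29] [574.5  24.3] ztop 0.2207
axis [576.9 104.7] len 160.9 red angle 88.3
```

step_arm(deltas=[{"tx": 0.0, "ty": 0.0, "tz": 0.0, "ax": 0.0, "ay": 0.0, "az": 0.04, "gripper": 1.0}, {"tx": 0.0, "ty": 0.0, "tz": 0.0, "ax": 0.0, "ay": 0.0, "az": 0.07, "gripper": 1.0}, {"tx": 0.0, "ty": 0.0, "tz": 0.0, "ax": 0.0, "ay": 0.0, "az": 0.1, "gripper": 1.0}])

```text
time: 21.45
eef_pos: [0.5748, 0.1065, 0.1839]
orientation: [-3.122, -0.349, -0.001]
ft_force: [1.7, -0.3, -3.3]
gripper_width: 0.0953
grasp_force: 3.4
```

```bash
python3 r.py
```

```text
t 21.55 pos [0.5748 0.1065 0.1839] M [0.333 0.272 0.267] F [ 0.6  0.9 -3.8] J6 1.4388 yaw -347.2
```

step_arm(deltas=[{"tx": 0.0, "ty": 0.0, "tz": 0.0, "ax": 0.0, "ay": 0.0, "az": 0.03, "gripper": 1.0}, {"tx": 0.0, "ty": 0.0, "tz": 0.0, "ax": 0.0, "ay": 0.0, "az": 0.06, "gripper": 1.0}, {"tx": 0.0, "ty": 0.0, "tz": 0.0, "ax": 0.0, "ay": 0.0, "az": 0.08, "gripper": 1.0}])

```text
time: 21.98
eef_pos: [0.5748, 0.1065, 0.1837]
orientation: [-3.134, -0.224, -0.001]
ft_force: [2.0, 1.1, -4.2]
gripper_width: 0.0951
grasp_force: 3.4
```

step_arm(deltas=[{"tx": 0.0, "ty": 0.0, "tz": 0.0, "ax": 0.0, "ay": 0.0, "az": 0.03, "gripper": 1.0}, {"tx": 0.0, "ty": 0.0, "tz": 0.0, "ax": 0.0, "ay": 0.0, "az": 0.06, "gripper": 1.0}, {"tx": 0.0, "ty": 0.0, "tz": 0.0, "ax": 0.0, "ay": 0.0, "az": 0.08, "gripper": 1.0}])

```text
time: 22.35
eef_pos: [0.5748, 0.1065, 0.1835]
orientation: [-3.14, -0.098, -0.001]
ft_force: [4.1, 0.5, -6.0]
gripper_width: 0.0949
grasp_force: 3.4
```

step_arm(deltas=[{"tx": 0.0, "ty": 0.0, "tz": 0.0, "ax": 0.0, "ay": 0.0, "az": 0.03, "gripper": 1.0}, {"tx": 0.0, "ty": 0.0, "tz": 0.0, "ax": 0.0, "ay": 0.0, "az": 0.05, "gripper": 1.0}, {"tx": 0.0, "ty": 0.0, "tz": 0.0, "ax": 0.0, "ay": 0.0, "az": 0.07, "gripper": 1.0}])

```text
time: 22.72
eef_pos: [0.5747, 0.1063, 0.1837]
orientation: [3.141, -0.012, 0.001]
ft_force: [4.6, -0.6, -5.4]
gripper_width: 0.0948
grasp_force: 3.5
```

```bash
python3 r.py
```

```text
t 22.825 pos [0.5747 0.1063 0.1839] M [0.345 0.257 0.262] F [ 3.6 -1.1 -3.4] J6 1.669 yaw -0.4
```

step_arm(deltas=[{"tx": 0.0, "ty": 0.0, "tz": 0.0, "ax": 0.0, "ay": 0.0, "az": 0.03, "gripper": 1.0}, {"tx": 0.0, "ty": 0.0, "tz": 0.0, "ax": 0.0, "ay": 0.0, "az": 0.05, "gripper": 1.0}, {"tx": 0.0, "ty": 0.0, "tz": 0.0, "ax": 0.0, "ay": 0.0, "az": 0.07, "gripper": 1.0}])

```text
time: 23.25
eef_pos: [0.5747, 0.1063, 0.1837]
orientation: [3.139, -0.122, 0.001]
ft_force: [5.3, -1.6, -4.3]
gripper_width: 0.0954
grasp_force: 3.4
```

```bash
python3 r.py
```

```text
t 23.35 pos [0.5747 0.1063 0.1838] M [0.297 0.31  0.26 ] F [ 4.6 -2.3 -5.2] J6 1.7394 yaw -4.43
```

step_arm(deltas=[{"tx": 0.0, "ty": 0.0, "tz": 0.0, "ax": 0.0, "ay": 0.0, "az": 0.03, "gripper": 1.0}, {"tx": 0.0, "ty": 0.0, "tz": 0.0, "ax": 0.0, "ay": 0.0, "az": 0.05, "gripper": 1.0}, {"tx": 0.0, "ty": 0.0, "tz": 0.0, "ax": 0.0, "ay": 0.0, "az": 0.07, "gripper": 1.0}])

```text
time: 23.78
eef_pos: [0.5748, 0.1062, 0.1836]
orientation: [3.133, -0.23, 0.001]
ft_force: [6.1, -1.9, -5.2]
gripper_width: 0.0948
grasp_force: 5.2
```

```bash
python3 r.py
```

```text
t 23.875 pos [0.5748 0.1062 0.1835] M [0.59  0.437 0.424] F [ 5.2 -2.5 -5.3] J6 1.8087 yaw -8.4
```

Handle resistance is now 1.5 to 1.7 times free turning (pad 3.45→5.2, moment 0.34→0.59). That is about 46–60 N on the foot, so I stop here, back off, lift and clear away.

step_arm(deltas=[{"tx": 0.0, "ty": 0.0, "tz": 0.0, "ax": 0.0, "ay": 0.0, "az": -0.12, "gripper": 1.0}, {"tx": 0.0, "ty": 0.0, "tz": 0.0, "ax": 0.0, "ay": 0.0, "az": -0.3, "gripper": 1.0}, {"tx": 0.0, "ty": 0.0, "tz": 0.0, "ax": 0.0, "ay": 0.0, "az": -0.4, "gripper": 1.0}, {"tx": 0.0, "ty": 0.0, "tz": -20.0, "ax": 0.0, "ay": 0.0, "az": -0.4, "gripper": 1.0}, {"tx": 0.0, "ty": 0.0, "tz": -60.0, "ax": 0.0, "ay": 0.0, "az": -0.4, "gripper": 1.0}, {"tx": 0.0, "ty": 0.0, "tz": -110.0, "ax": 0.0, "ay": 0.0, "az": -0.4, "gripper": 1.0}, {"tx": -50.0, "ty": 0.0, "tz": -130.0, "ax": 0.0, "ay": 0.0, "az": -0.4, "gripper": 1.0}, {"tx": -100.0, "ty": 0.0, "tz": -130.0, "ax": 0.0, "ay": 0.0, "az": -0.4, "gripper": 1.0}, {"tx": -140.0, "ty": 0.0, "tz": -130.0, "ax": 0.0, "ay": 0.0, "az": -0.4, "gripper": 1.0}, {"tx": -140.0, "ty": 0.0, "tz": -130.0, "ax": 0.0, "ay": 0.0, "az": -0.4, "gripper": 1.0}, {"tx": -140.0, "ty": 0.0, "tz": -130.0, "ax": 0.0, "ay": 0.0, "az": -0.4, "gripper": 1.0}])

```text
time: 25.3
eef_pos: [0.4364, 0.1269, 0.3152]
orientation: [-3.116, -0.396, -0.003]
ft_force: [0.0, -0.2, -0.1]
gripper_width: 0.0953
grasp_force: 0.0
```

```bash
python3 -c "
from h import *
box('end'); handle('scene',.208); handle('top',.208)
s=bot.read_state(); print(s['eef_pos'],s['ft_force'],s['joint_velocities'])"
```

```text
top n 585 lid ctr clampxy [-60.    9.6] size [160.  59.] ang 0.0 a rng [-138.7   16.1]
scene n 566 lid ctr clampxy [-60.8   6.2] size [ 65. 162.] ang 88.0 a rng [-139.1   17.5]
scene red [354 209   6   6  27] [613.5 175.8] ztop 0.22
scene black [309 188   5   5  21] [539.2  34.1] ztop 0.2176
axis [576.3 104.9] len 160.0 red angle 62.3
top red [194 208   6   6  28] [612.  177.9] ztop 0.2201
top black [241 235   6   5  26] [537.   35.2] ztop 0.2195
axis [574.5 106.6] len 161.2 red angle 62.3
[0.43664313 0.12667901 0.313662  ] [ 0.46594857  0.20830182 -0.3869078 ] [-0.00014713  0.00022245  0.00566114 -0.00013748 -0.00082828 -0.00199256]
```

View pics/end_scene.png

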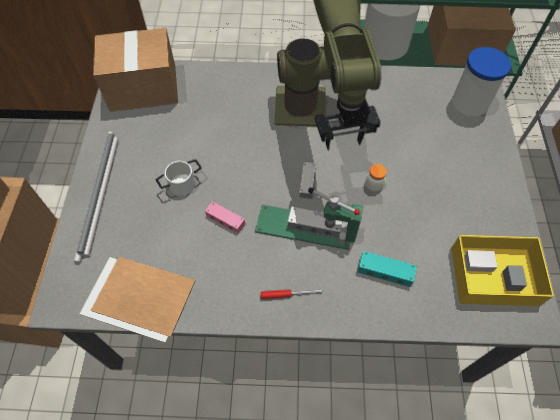

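The box sits under the clamp arm at (318,220), against the fence. The handle has been released, with its red ball at (357,212). The bystanders are unmoved: pail (179,178), jar (376,177) and screwdriver (290,293). I'm handing it in.

```bash
python3 -c "
from h import *
print(ticket.hand_in())"
```

```text
the job is handed in; nothing more can be done
None
```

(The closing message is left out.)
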